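# Sort seized pliers from free ones

## Task

Try every pair of pliers in the leaning rack by squeezing its handles firmly together before you take it out. Stand the pairs that close freely, left shut and jaws down, in the pockets of the stock block, one to a pocket, and put any that are seized into the plain open repair bin; do not drop them from a height, and leave everything else on the bench where it is.

Things in the scene. Friction and masses are not known exactly. Their poses are not given: they have to be found in the camera images.
- pliers_1: Small needle-nose pliers, 135 mm, 80 g, steel jaws, red handles; one of three look-alikes (pliers_1, _2, _3) standing jaws down in the rack, any order. This is the half with the +y handle. Origin on the rivet; z along the pliers to the handle ends (84 mm from the rivet), y across the handles, x normal to the flat side. When squeezed both halves turn evenly about the rivet.
- pliers_2: Second look-alike, same shape and axes. Jaw tips 50 mm below the rivet (z = -50), jaws 8 mm thick, 22 mm wide over the open tips; joint 19 mm wide; steel shanks to z = 25, then straight grips to z = 84, each 8 mm thick across y and 12 mm wide across x. Over both grips at z = 58: 47 to 50 mm as they stand.
- pliers_3: Third look-alike, same shape and axes. Over the grips at z = 58, any free pair squeezes shut to 34 mm with about 2 N and stays as left (no spring); any seized pair gives only its small play (about 5 N) and stops at 44 to 46 mm however hard it is squeezed. At least one is free and at least one seized; it cannot be seen which.
- rack: Fixed black printed rack, 270 mm long (y), 115 deep (x), 68 high; three slots at y = -95, 0, +95 mm, each 34 (y) by 14 mm. Origin on the bench below the middle pair's rivet. Slots lean 0.61 rad: handles point up and to the rack's -x, the robot's side. Rivets 56 mm above the bench; slot lip 14 mm past the rivet, slot floor at the jaw tips: draw pliers 70 mm or more along their length.
- stock: The stock block: fixed grey block 180 (x) by 84 (y) by 70 mm high on a 196 by 100 mm foot, with three upright pockets at x = -55, 0 and +55 mm, y = 0, each 28 (x) by 48 (y) mm and 60 mm deep (floor 10 mm above the bench). Origin on the bench under its centre. Pliers fit jaws down with the handles spread along the block's y.
- repair: The repair bin: fixed plain grey open bin without pockets, 220 mm (x) by 160 mm (y) outside, 50 mm high, walls and floor about 4 mm. Origin on the bench under its centre.
- wheel: Bystander: rubber-tyred rover wheel lying flat, 96 mm across, 49 mm high. Origin under its centre.
- servo: Bystander: black servo standing upright, 54 by 20 mm, 43 mm high. Origin under its centre.
- battery: Bystander: battery pack 105 by 34 by 24 mm, yellow plug on its +x end. Origin under its centre.
- chassis: Bystander: open black chassis tray 95 by 165 mm, 45 mm high. Origin under its centre.
- driver: Bystander: screwdriver 160 mm long lying on the bench along its x.
- meter: Bystander: yellow multimeter lying face up, 150 by 75 mm, 42 mm high. Origin under its centre.
- bridge: Bystander: black printed bridge bracket 60 by 90 mm, 50 mm high. Origin under its centre.
- pliers_1_half: The other, hinged half of pliers_1 (-y handle). Origin on the same rivet, axes as pliers_1's at full opening; turns about their common x as the handles close. Angle between the halves' y axes: 0 to 0.02 rad at the start, 0.26 for a free pair shut, at most 0.06 for a seized one. The pliers' middle line lies midway between the halves' z axes.
- pliers_1_tip (a point): End of the jaw of pliers_1's first half.
- pliers_2_half: The other, hinged half of pliers_2 (-y handle). Origin on the same rivet, axes as pliers_2's at full opening; turns about their common x as the handles close. Angle between the halves' y axes: 0 to 0.02 rad at the start, 0.26 for a free pair shut, at most 0.06 for a seized one. The pliers' middle line lies midway between the halves' z axes.
- pliers_2_tip (a point): End of the jaw of pliers_2's first half.
- pliers_3_half: The other, hinged half of pliers_3 (-y handle). Origin on the same rivet, axes as pliers_3's at full opening; turns about their common x as the handles close. Angle between the halves' y axes: 0 to 0.02 rad at the start, 0.26 for a free pair shut, at most 0.06 for a seized one. The pliers' middle line lies midway between the halves' z axes.
- pliers_3_tip (a point): End of the jaw of pliers_3's first half.
Not all that is in view belongs to the job. What is shaped like the pliers_1 but black or blue is not meant.

How it is judged:
At the end, for the whole second after the job is handed in: Each free pair stands shut (hinge past 0.1 rad), jaw tips within 20 mm of the floor of a stock pocket of its own; the pair that would not shut lies in the repair bin, rivet and tips inside its walls, less than 55 mm above the bench; all pliers at rest (under 0.03 m/s) (((x of pliers_1_tip in the frame of repair between -0.108 and 0.108 m and y of pliers_1_tip in the frame of repair between -0.078 and 0.078 m and z of pliers_1_tip in the frame of repair between -0.002 and 0.055 m and x of pliers_1 in the frame of repair between -0.108 and 0.108 m and y of pliers_1 in the frame of repair between -0.078 and 0.078 m and z of pliers_1 in the frame of repair between -0.002 and 0.055 m and angle between the y axis of pliers_1 and the y axis of pliers_1_half, either way round below 0.1 rad and angle between the y axis of pliers_2 and the y axis of pliers_2_half, either way round above 0.1 rad and y of pliers_2_tip in the frame of stock between -0.026 and 0.026 m and z of pliers_2_tip in the frame of stock between 0 and 0.03 m and angle between the y axis of pliers_3 and the y axis of pliers_3_half, either way round above 0.1 rad and y of pliers_3_tip in the frame of stock between -0.026 and 0.026 m and z of pliers_3_tip in the frame of stock between 0 and 0.03 m and ((x of pliers_2_tip in the frame of stock between -0.071 and -0.039 m and x of pliers_3_tip in the frame of stock between -0.016 and 0.016 m) or (x of pliers_2_tip in the frame of stock between -0.071 and -0.039 m and x of pliers_3_tip in the frame of stock between 0.039 and 0.071 m) or (x of pliers_2_tip in the frame of stock between -0.016 and 0.016 m and x of pliers_3_tip in the frame of stock between -0.071 and -0.039 m) or (x of pliers_2_tip in the frame of stock between -0.016 and 0.016 m and x of pliers_3_tip in the frame of stock between 0.039 and 0.071 m) or (x of pliers_2_tip in the frame of stock between 0.039 and 0.071 m and x of pliers_3_tip in the frame of stock between -0.071 and -0.039 m) or (x of pliers_2_tip in the frame of stock between 0.039 and 0.071 m and x of pliers_3_tip in the frame of stock between -0.016 and 0.016 m))) or (x of pliers_2_tip in the frame of repair between -0.108 and 0.108 m and y of pliers_2_tip in the frame of repair between -0.078 and 0.078 m and z of pliers_2_tip in the frame of repair between -0.002 and 0.055 m and x of pliers_2 in the frame of repair between -0.108 and 0.108 m and y of pliers_2 in the frame of repair between -0.078 and 0.078 m and z of pliers_2 in the frame of repair between -0.002 and 0.055 m and angle between the y axis of pliers_2 and the y axis of pliers_2_half, either way round below 0.1 rad and angle between the y axis of pliers_1 and the y axis of pliers_1_half, either way round above 0.1 rad and y of pliers_1_tip in the frame of stock between -0.026 and 0.026 m and z of pliers_1_tip in the frame of stock between 0 and 0.03 m and angle between the y axis of pliers_3 and the y axis of pliers_3_half, either way round above 0.1 rad and y of pliers_3_tip in the frame of stock between -0.026 and 0.026 m and z of pliers_3_tip in the frame of stock between 0 and 0.03 m and ((x of pliers_1_tip in the frame of stock between -0.071 and -0.039 m and x of pliers_3_tip in the frame of stock between -0.016 and 0.016 m) or (x of pliers_1_tip in the frame of stock between -0.071 and -0.039 m and x of pliers_3_tip in the frame of stock between 0.039 and 0.071 m) or (x of pliers_1_tip in the frame of stock between -0.016 and 0.016 m and x of pliers_3_tip in the frame of stock between -0.071 and -0.039 m) or (x of pliers_1_tip in the frame of stock between -0.016 and 0.016 m and x of pliers_3_tip in the frame of stock between 0.039 and 0.071 m) or (x of pliers_1_tip in the frame of stock between 0.039 and 0.071 m and x of pliers_3_tip in the frame of stock between -0.071 and -0.039 m) or (x of pliers_1_tip in the frame of stock between 0.039 and 0.071 m and x of pliers_3_tip in the frame of stock between -0.016 and 0.016 m))) or (x of pliers_3_tip in the frame of repair between -0.108 and 0.108 m and y of pliers_3_tip in the frame of repair between -0.078 and 0.078 m and z of pliers_3_tip in the frame of repair between -0.002 and 0.055 m and x of pliers_3 in the frame of repair between -0.108 and 0.108 m and y of pliers_3 in the frame of repair between -0.078 and 0.078 m and z of pliers_3 in the frame of repair between -0.002 and 0.055 m and angle between the y axis of pliers_3 and the y axis of pliers_3_half, either way round below 0.1 rad and angle between the y axis of pliers_1 and the y axis of pliers_1_half, either way round above 0.1 rad and y of pliers_1_tip in the frame of stock between -0.026 and 0.026 m and z of pliers_1_tip in the frame of stock between 0 and 0.03 m and angle between the y axis of pliers_2 and the y axis of pliers_2_half, either way round above 0.1 rad and y of pliers_2_tip in the frame of stock between -0.026 and 0.026 m and z of pliers_2_tip in the frame of stock between 0 and 0.03 m and ((x of pliers_1_tip in the frame of stock between -0.071 and -0.039 m and x of pliers_2_tip in the frame of stock between -0.016 and 0.016 m) or (x of pliers_1_tip in the frame of stock between -0.071 and -0.039 m and x of pliers_2_tip in the frame of stock between 0.039 and 0.071 m) or (x of pliers_1_tip in the frame of stock between -0.016 and 0.016 m and x of pliers_2_tip in the frame of stock between -0.071 and -0.039 m) or (x of pliers_1_tip in the frame of stock between -0.016 and 0.016 m and x of pliers_2_tip in the frame of stock between 0.039 and 0.071 m) or (x of pliers_1_tip in the frame of stock between 0.039 and 0.071 m and x of pliers_2_tip in the frame of stock between -0.071 and -0.039 m) or (x of pliers_1_tip in the frame of stock between 0.039 and 0.071 m and x of pliers_2_tip in the frame of stock between -0.016 and 0.016 m)))) and linear speed of each of pliers_1, pliers_2, pliers_3 below 0.03 m/s); the robot touches nothing.
It fails at once if A pair of pliers is taken out of the rack (moved more than 30 mm) before its handles have been squeezed together until they turned by 0.035 rad ((distance of pliers_1 from where it was at the start of the episode above 0.03 m and angle between the y axis of pliers_1 and the y axis of pliers_1_half, either way round below 0.035 rad) or (distance of pliers_2 from where it was at the start of the episode above 0.03 m and angle between the y axis of pliers_2 and the y axis of pliers_2_half, either way round below 0.035 rad) or (distance of pliers_3 from where it was at the start of the episode above 0.03 m and angle between the y axis of pliers_3 and the y axis of pliers_3_half, either way round below 0.035 rad)).
It fails at once if Pliers are let fall: more than 1.1 m/s with no finger on them (a drop of about 6 cm) ((linear speed of pliers_1 above 1.1 m/s and contact force between the fingers and pliers_1 below 0.3 N) or (linear speed of pliers_2 above 1.1 m/s and contact force between the fingers and pliers_2 below 0.3 N) or (linear speed of pliers_3 above 1.1 m/s and contact force between the fingers and pliers_3 below 0.3 N)).
It fails at once if Something else on the bench is moved by more than 30 mm (distance of any of wheel, servo, battery, chassis, driver, meter, bridge from where it was at the start of the episode above 0.03 m).
It also fails if it takes over 69 s, if anything falls off the work surface, if the arm or the gripper's body presses on something with over 40 N, if the wrist force passes 120 N, or if a joint passes its speed limit or range.

## Robot

A 6-joint arm with a two-finger parallel gripper is mounted at the origin on the work surface. World frame = base frame: x ahead of the robot, y to its left, z up, the work surface at z = 0. Lengths are in m, angles in rad, forces in N, time in s.
With the tool pointing down it reaches from about 0.3 to 0.75 m from the base axis. Payload 8.5 kg.
Tool frame: the origin (TCP) lies midway between the tips of the shut fingers; the grasp point (between the pads) lies 19 mm behind it; z points along the fingers, y is the line along which they close (so a half turn about z gives the same grasp; the last joint's range is limited). The gripper opens to 88 mm and grips with 3 to 60 N. Pads are 18 mm wide; open, the fingers measure 123 mm over their backs; the gripper's body (75 mm by 187 mm) begins 45 mm behind the grasp point.
Start: joints at [1.009, 0.381, 1.297, -0, 1.464, -0.215], TCP at [0.187, 0.517, 0.239] pointing down, gripper open.
Joint ranges: [-3.11, 3.11], [-0.89, 2.33], [0.22, 2.48], [-1.42, 4.56], [0.17, 2.85], [-2.88, 2.88]. Speed limits (rad/s): [2.39, 2.39, 3.14, 3.14, 3.14, 3.14].

## Interface

Orientations are given as [roll, pitch, yaw] about the fixed x, y, z axes, in that order (R = Rz(yaw) Ry(pitch) Rx(roll)).
In Python, from plant import env gives the robot as it stands. The module is installed in compiled form; this text tells all that it offers.
- The arm moves only by the tool carry_out, never from a script. Its argument "deltas" is a list of rows, each an object of numbers: "fingers": the opening, from 0 (shut) to 1 (fully open); "dx", "dy", "dz": the shift along the tool's x, y, z in cm; "spin": the turn about the tool's z in degrees. In form: [{"fingers": .., "dx": .., "dy": .., "dz": .., "spin": ..}, ...]. A call has 1 to 12 rows; each row shifts and turns the commanded pose from where the row before left it, along the tool's axes as they then stand; what a row does not reach is not made up. A row lasts 1/12 s, in which the tool goes at most 41.7 mm and 7.16 degrees, less where a joint would pass 70% of its speed; a pose out of reach is approached as far as the arm can. A call with a gripper value outside its range is refused whole. The fingers move at their own pace and stop on an object; "newtons" is the grip in N (left out, the last holds). Time passes only in rows, so rows that do not move let the fingers close. It gives the time, the measured TCP pose, the force, the opening and the grip force at its end, in the units of the state.
- env.get_obs(): the state, without advancing time (a new reading comes with each control period).
- env.snapshot(name): name is "side" or "top"; returns (picture, depth): 400x640x3 uint8, blue, green, red; 400x640 float32, m along the optical axis (not along the pixel's ray), 0 where there is no reading.
- env.camera_model(name): a dict with "fx", "fy", "cx", "cy" (pixels), "k1" (the pictures are not rectified: a ray, as slopes to the right and down, at radius r is drawn at 1 + k1 r^2 times it, then the intrinsics apply), "rvec" (rotation vector, rad) and "tvec" (3), from world to camera coordinates, as OpenCV has them. Camera axes: x right, y down, z forward; pixel columns grow to the right and rows downward; lengths in m; the calibration is good to about 2 mm. A picture is of the moment at which its call begins. camera_model takes no time and is no camera call.
- env.job_done(): hands the job in; it is judged then, once.
The state is a dict: "time_s": time; "q": joint angles; "joint_velocities": joint speeds; "joint_efforts": joint torques, N m; "ee_pos": TCP position; "orientation": TCP orientation; "ft_force": force on the tool from outside, world axes, zero at the start; "torque": the same for the moment, N m; "grip_width": finger opening in m; "grasp_force": force on a finger pad.
Only numpy, scipy, OpenCV 4.12 (cv2) and the standard library are available. Lean on these libraries where they do the work, as an engineer would, in place of code of your own. Each camera call takes 0.05 s, during which the arm holds its last target. There are 200 camera calls.

## Working session

There is one attempt and no reset: what is moved stays moved. The work goes in short steps, Python scripts to look and compute and a tool call to move; the robot and the scene stay as the last step left them, time stands still between calls to the robot, and variables do not carry over. Pictures are saved under pics/ and viewed, at most 10 in all, crops included, and the job is handed in when it is done.

Besides the shell and the picture viewer there is one more tool, called as name(argument=value, ...) on one line, values as JSON. carry_out: Moves the arm, as the interface text tells. Its arguments: {"type":"object","properties":{"deltas":{"type":"array"},"newtons":{"type":"number"}},"required":["deltas"]}

```bash
mkdir -p pics; cat > h.py <<'E'
import numpy as np, cv2
from plant import env
from scipy.spatial.transform import Rotation as R
def cam(n):
    m=env.camera_model(n); K=np.array([[m['fx'],0,m['cx']],[0,m['fy'],m['cy']],[0,0,1]],float)
    Rm=cv2.Rodrigues(np.array(m['rvec'],float))[0]; t=np.array(m['tvec'],float).ravel()
    return K,np.array([m['k1'],0,0,0,0],float),Rm,t
def slopes(n,uv):
    K,d,_,_=cam(n); return cv2.undistortPoints(np.array(uv,float).reshape(-1,1,2),K,d).reshape(-1,2)
def cloud(n,depth):
    K,d,Rm,t=cam(n); h,w=depth.shape
    v,u=np.mgrid[:h,:w]; s=slopes(n,np.stack([u,v],-1))
    P=np.c_[s,np.ones(len(s))]*depth.reshape(-1,1)
    return ((P-t)@Rm).reshape(h,w,3)
def onplane(n,uv,z):
    K,d,Rm,t=cam(n); s=slopes(n,uv); D=np.c_[s,np.ones(len(s))]@Rm; C=-Rm.T@t
    return C+D*((z-C[2])/D[:,2])[:,None]
def ray(n,uv):
    K,d,Rm,t=cam(n); s=slopes(n,uv); return -Rm.T@t, np.c_[s,np.ones(len(s))]@Rm
def tri(uv1,uv2,a='top',b='side'):
    c1,d1=ray(a,uv1);c2,d2=ray(b,uv2);o=[]
    for p,q in zip(d1,d2):
        s=np.linalg.lstsq(np.c_[p,-q],c2-c1,rcond=None)[0]; x=c1+p*s[0];y=c2+q*s[1]; o.append(np.r_[(x+y)/2,np.linalg.norm(x-y)])
    return np.array(o)
def proj(n,P):
    K,d,Rm,t=cam(n); return cv2.projectPoints(np.array(P,float).reshape(-1,1,3),cv2.Rodrigues(Rm)[0],t,K,d)[0].reshape(-1,2)
E
python3 - <<'E'
from h import *
for n in('top','side'):
    p,d=env.snapshot(n); cv2.imwrite(f'pics/{n}0.png',p); np.save(f'{n}0.npy',d); K,k,Rm,t=cam(n); print(n,K.tolist(),k[0],-Rm.T@t,Rm[2],(d>0).mean())
print(env.get_obs())
E
```

```text
top [[444.65545624095495, 0.0, 318.5410590236039], [0.0, 444.65545624095495, 205.10552926415724], [0.0, 0.0, 1.0]] 0.02933274094399671 [ 0.43430881 -0.06229705  1.24103226] [ 0.05882039 -0.00994018 -0.99821909] 0.9960234375
side [[418.1423130798605, 0.0, 317.8676898932979], [0.0, 418.1423130798605, 208.0316779582609], [0.0, 0.0, 1.0]] -0.08453040026812174 [ 0.45363971 -0.74656494  0.88400348] [ 0.05635203  0.64461966 -0.76242373] 0.9960234375
{'time_s': 0.1, 'q': array([ 1.00874660e+00,  3.81113780e-01,  1.29811634e+00, -2.01453793e-06,
        1.46359003e+00, -2.15290422e-01]), 'joint_velocities': array([ 0.00083781, -0.00148839, -0.00197768,  0.00132712, -0.00159804,
       -0.00063366]), 'joint_efforts': array([ 3.91865498e-03, -4.38653362e+01, -2.24908036e+01,  7.14698341e-02,
        3.42191826e-02, -1.02222555e-04]), 'ee_pos': array([0.18678848, 0.51706146, 0.23823063]), 'orientation': array([-3.14039307e+00, -2.60274204e-04,  2.79483340e+00]), 'ft_force': array([-0.02368178, -0.05714431, -0.14817528]), 'torque': array([-0.00600404,  0.00331058,  0.07286633]), 'grasp_force': 0.0, 'grip_width': 0.08812846859019932}
```

View pics/top0.png

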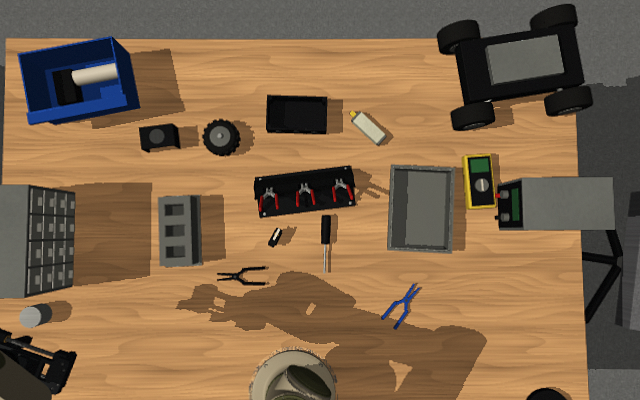

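View pics/side0.png

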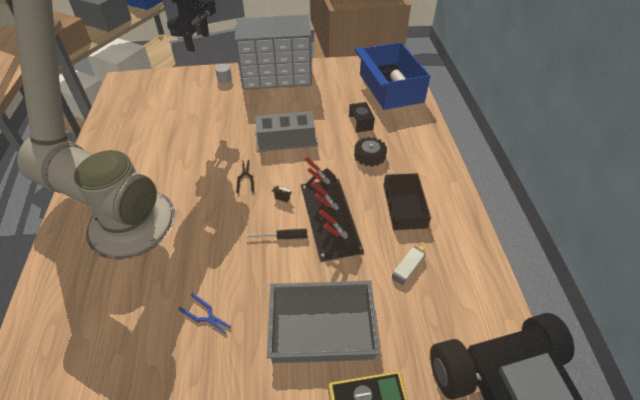

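The top view shows the rack with three red-handled pairs (268,197), (305,193), (342,190), the stock block at (180,231) and the repair bin at (421,208). Black (243,275) and blue (403,305) pliers are decoys. The side view agrees.

```bash
python3 - <<'E'
from h import *
np.set_printoptions(precision=4,suppress=True)
C={};I={}
for n in('top','side'):
    I[n]=cv2.imread(f'pics/{n}0.png'); C[n]=cloud(n,np.load(f'{n}0.npy'))
    b,g,r=[I[n][...,i].astype(int) for i in range(3)]
    m=((r>80)&(r>2.2*g)&(r>2.2*b)).astype(np.uint8)
    k,l,s,c=cv2.connectedComponentsWithStats(m)
    for i in range(1,k):
        if s[i,4]<8: continue
        P=C[n][l==i]; 
        if not(0.3<np.median(P[:,0])<0.7): continue
        P=P[(P[:,2]>.06)&(P[:,2]<.16)]
        if len(P)<5: print(n,s[i],'few');continue
        hi=P[P[:,2]>np.percentile(P[:,2],85)]; lo=P[P[:,2]<np.percentile(P[:,2],15)]
        print(n,s[i],'hi',hi.mean(0),'lo',lo.mean(0))
T=C['top']
def rect(lo,hi,x0,x1,y0,y1,name):
    m=((T[...,2]>lo)&(T[...,2]<hi)&(T[...,0]>x0)&(T[...,0]<x1)&(T[...,1]>y0)&(T[...,1]<y1))
    P=T[m]; q=cv2.minAreaRect((P[:,:2]*1000).astype(np.float32)); print(name,q,'z',np.median(P[:,2]),len(P))
c=onplane('top',[[180,231],[305,190],[421,208]],.06); print(c)
a=c[0];rect(.06,.08,a[0]-.13,a[0]+.13,a[1]-.08,a[1]+.08,'stock top')
a=c[1];rect(.055,.075,a[0]-.1,a[0]+.1,a[1]-.17,a[1]+.17,'rack top')
a=c[2];rect(.04,.06,a[0]-.15,a[0]+.15,a[1]-.12,a[1]+.12,'bin top')
# pockets: dark blobs
for n,roi in(('top',(150,190,55,85)),('side',(250,105,70,50))):
    x,y,w,h=roi; g=cv2.cvtColor(I[n],cv2.COLOR_BGR2GRAY)[y:y+h,x:x+w]
    k,l,s,cc=cv2.connectedComponentsWithStats((g<62).astype(np.uint8))
    for i in range(1,k):
        if s[i,4]>40: print(n,s[i],cc[i]+[x,y],onplane(n,[cc[i]+[x,y]],.07))
cv2.imwrite('pics/crop.png',np.hstack([cv2.resize(I['top'][150:270,150:270],None,fx=4,fy=4)[:,:,:],cv2.resize(I['side'][100:270,250:370],(320,480))]))
E
```

```text
top [347 185   6  15  43] hi [ 0.5198 -0.1558  0.1233] lo [ 0.551  -0.1498  0.0829]
top [332 187   4  15  41] hi [ 0.5145 -0.1137  0.1239] lo [ 0.5483 -0.1112  0.0799]
top [311 189   4  16  39] hi [ 0.5094 -0.0599  0.1231] lo [ 0.5393 -0.0552  0.0819]
top [296 191   3  16  45] hi [ 0.5043 -0.0193  0.1246] lo [ 0.5351 -0.0177  0.0815]
top [495 193   5   5  23] few
top [275 194   4  15  36] hi [0.4982 0.0315 0.1233] lo [0.5298 0.0385 0.0812]
top [259 196   4  16  34] hi [0.4922 0.0741 0.1246] lo [0.5255 0.077  0.0794]
side [305 157  13  12  27] hi [0.4944 0.075  0.1218] lo [0.5207 0.0725 0.0866]
side [309 169  13  11  29] hi [0.5011 0.0305 0.1214] lo [0.5287 0.0349 0.0817]
side [312 182  15  13  49] hi [ 0.5051 -0.0207  0.123 ] lo [ 0.5341 -0.0193  0.0828]
side [315 193  15  13  56] hi [ 0.5101 -0.0609  0.1229] lo [ 0.5387 -0.0582  0.0834]
side [319 210  16  13  66] hi [ 0.517  -0.1143  0.123 ] lo [ 0.5452 -0.1119  0.0818]
side [323 224  16  12  63] hi [ 0.5232 -0.1578  0.1228] lo [ 0.5492 -0.153   0.0842]
[[ 0.4378  0.2916  0.06  ]
 [ 0.5445 -0.0382  0.06  ]
 [ 0.4945 -0.3467  0.06  ]]
stock top ((439.4078674316406, 303.1508483886719), (179.69210815429688, 88.71134948730469), 2.2937092781066895) z 0.06889304223692837 1771
rack top ((550.9285888671875, -36.242950439453125), (35.11825180053711, 267.0904846191406), 7.215054035186768) z 0.06161866737698432 465
bin top ((493.906982421875, -348.971435546875), (172.99923706054688, 232.86837768554688), 86.66410827636719) z 0.0495057860848207 1200
top [ 40   6  12  68 594] [195.2694 228.5758] [[0.4438 0.2491 0.07  ]]
top [ 15  14  18  12 190] [173.3684 209.2421] [[0.4948 0.3065 0.07  ]]
top [ 15  35  19  12 196] [173.8367 230.1939] [[0.44   0.3046 0.07  ]]
top [ 16  56  19  12 195] [174.3538 251.7385] [[0.384  0.3025 0.07  ]]
```

View pics/crop.png

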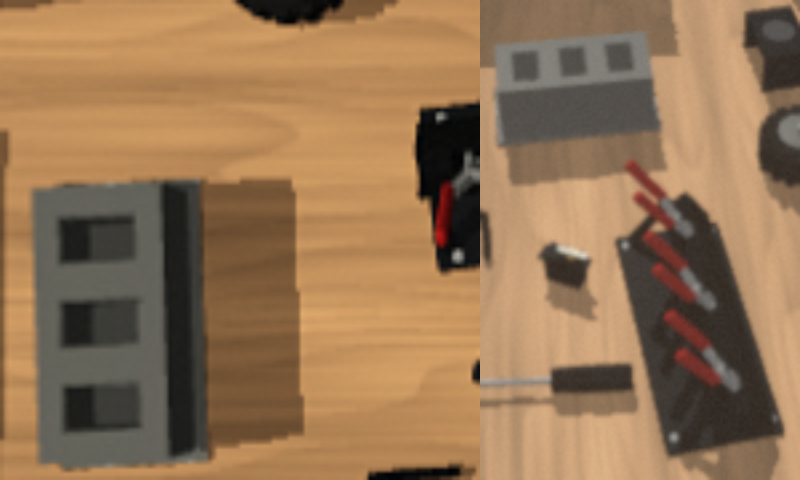

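The crop shows the stock pockets as dark rectangles and the leaning handle pairs. Pockets measure (0.495,0.3065), (0.440,0.3045), (0.384,0.3025) with yaw about 2°, and the rack yaw is about 7°. I'm moving to the first pair now.

carry_out(deltas=[{"fingers":1,"spin":-6.7},{"fingers":1,"spin":-6.7},{"fingers":1,"spin":-6.7},{"fingers":1,"spin":-6.8},{"fingers":1,"dx":-1.8,"dy":-3.5},{"fingers":1,"dx":-1.8,"dy":-3.5},{"fingers":1,"dx":-1.8,"dy":-3.5},{"fingers":1,"dx":-1.8,"dy":-3.5},{"fingers":1,"dx":-1.8,"dy":-3.5},{"fingers":1,"dx":-1.8,"dy":-3.5},{"fingers":1,"dx":-1.8,"dy":-3.5},{"fingers":1,"dx":-1.8,"dy":-3.5}], newtons=15)

```text
invalid input at $.deltas[0]: expected keys fingers, dx, dy, dz, spin
```

```bash
cat > go.py <<'E'
import sys
from h import *
np.set_printoptions(precision=4,suppress=True)
o=env.get_obs(); Rt=R.from_euler('xyz',o['orientation']); yaw=np.degrees(o['orientation'][2])%360
print('t',round(o['time_s'],2),'p',o['ee_pos'],'yaw',round(yaw,2),'F',o['ft_force'],'w',round(o['grip_width'],4),'gf',round(o['grasp_force'],2))
for a in sys.argv[1:]:
    x,y,z,w=map(float,a.split(',')); s=yaw-w
    Rn=R.from_euler('xyz',[np.pi,0,np.radians(w)]); v=[x,y,z]-o['ee_pos']
    print('spin %.1f then dxyz cm'%s, Rn.inv().apply(v)*100,'world',v)
E
python3 go.py .502,.0547,.15,187
```

```text
t 0.1 p [0.1868 0.5171 0.2382] yaw 160.13 F [-0.0237 -0.0571 -0.1482] w 0.0881 gf 0.0
spin -26.9 then dxyz cm [-25.6514 -49.733    8.8231] world [ 0.3152 -0.4624 -0.0882]
```

All keys are needed.

carry_out(deltas=[{"fingers":1,"dx":0,"dy":0,"dz":0,"spin":-6.7},{"fingers":1,"dx":0,"dy":0,"dz":0,"spin":-6.7},{"fingers":1,"dx":0,"dy":0,"dz":0,"spin":-6.7},{"fingers":1,"dx":0,"dy":0,"dz":0,"spin":-6.8},{"fingers":1,"dx":-1.8,"dy":-3.5,"dz":0,"spin":0},{"fingers":1,"dx":-1.8,"dy":-3.5,"dz":0,"spin":0},{"fingers":1,"dx":-1.8,"dy":-3.5,"dz":0,"spin":0},{"fingers":1,"dx":-1.8,"dy":-3.5,"dz":0,"spin":0},{"fingers":1,"dx":-1.8,"dy":-3.5,"dz":0,"spin":0},{"fingers":1,"dx":-1.8,"dy":-3.5,"dz":0,"spin":0},{"fingers":1,"dx":-1.8,"dy":-3.5,"dz":0,"spin":0},{"fingers":1,"dx":-1.8,"dy":-3.5,"dz":0,"spin":0}], newtons=15)

```text
time_s: 1.1
ee_pos: [0.3646, 0.2552, 0.2387]
orientation: [-3.142, -0.0, -3.019]
ft_force: [0.8, 1.0, 0.1]
grip_width: 0.0882
grasp_force: 0.0
```

```bash
python3 go.py .502,.0547,.15,187
```

```text
t 1.1 p [0.3646 0.2552 0.2387] yaw 187.04 F [0.7662 0.9695 0.0998] w 0.0882 gf 0.0
spin 0.0 then dxyz cm [-11.1921 -21.5754   8.868 ] world [ 0.1374 -0.2005 -0.0887]
```

carry_out(deltas=[{"fingers":1,"dx":-1.4,"dy":-2.7,"dz":1.1,"spin":0},{"fingers":1,"dx":-1.4,"dy":-2.7,"dz":1.1,"spin":0},{"fingers":1,"dx":-1.4,"dy":-2.7,"dz":1.1,"spin":0},{"fingers":1,"dx":-1.4,"dy":-2.7,"dz":1.1,"spin":0},{"fingers":1,"dx":-1.4,"dy":-2.7,"dz":1.1,"spin":0},{"fingers":1,"dx":-1.4,"dy":-2.7,"dz":1.1,"spin":0},{"fingers":1,"dx":-1.4,"dy":-2.7,"dz":1.1,"spin":0},{"fingers":1,"dx":-1.4,"dy":-2.7,"dz":1.1,"spin":0},{"fingers":1,"dx":0,"dy":0,"dz":0,"spin":0},{"fingers":1,"dx":0,"dy":0,"dz":0,"spin":0}])

```text
time_s: 1.93
ee_pos: [0.5017, 0.0554, 0.1498]
orientation: [3.141, -0.002, -3.021]
ft_force: [-0.4, 0.1, 0.0]
grip_width: 0.0881
grasp_force: 0.0
```

```bash
python3 go.py .502,.0547,.086,187; python3 - <<'E'
from h import *
for n in('top','side'):
    p,d=env.snapshot(n); cv2.imwrite(f'pics/{n}1.png',p)
cv2.imwrite('pics/c1.png',np.vstack([cv2.resize(p[110:270,240:400],(600,600))]))
E
```

```text
t 1.93 p [0.5017 0.0554 0.1498] yaw 186.9 F [-0.369   0.0556  0.0176] w 0.0881 gf 0.0
spin -0.1 then dxyz cm [-0.0172 -0.0739  6.384 ] world [ 0.0003 -0.0007 -0.0638]
```

View pics/c1.png

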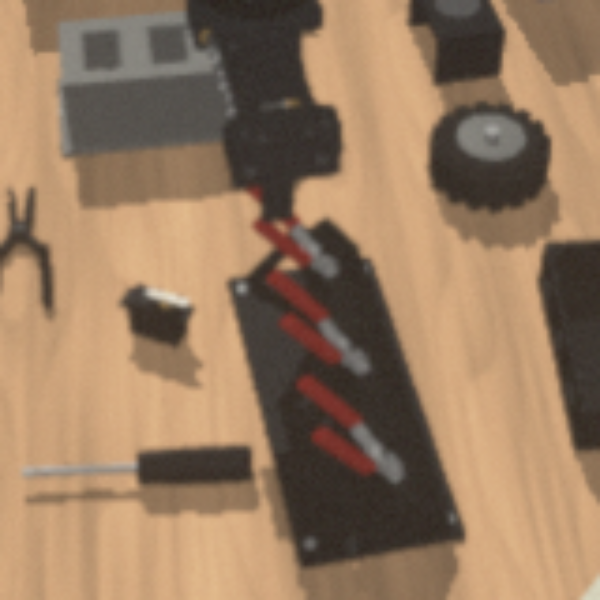

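The crop shows the open gripper above the first pair (around (280,220) in the crop), aligned with the handles. I'll descend and squeeze.

carry_out(deltas=[{"fingers":1,"dx":0,"dy":0,"dz":1.6,"spin":0},{"fingers":1,"dx":0,"dy":0,"dz":1.6,"spin":0},{"fingers":1,"dx":0,"dy":0,"dz":1.6,"spin":0},{"fingers":1,"dx":0,"dy":0,"dz":1.6,"spin":0},{"fingers":1,"dx":0,"dy":0,"dz":0,"spin":0},{"fingers":0,"dx":0,"dy":0,"dz":0,"spin":0},{"fingers":0,"dx":0,"dy":0,"dz":0,"spin":0},{"fingers":0,"dx":0,"dy":0,"dz":0,"spin":0},{"fingers":0,"dx":0,"dy":0,"dz":0,"spin":0},{"fingers":0,"dx":0,"dy":0,"dz":0,"spin":0},{"fingers":0,"dx":0,"dy":0,"dz":0,"spin":0},{"fingers":0,"dx":0,"dy":0,"dz":0,"spin":0}], newtons=15)

```text
time_s: 3.03
ee_pos: [0.5012, 0.0563, 0.0873]
orientation: [-3.142, -0.001, -3.019]
ft_force: [-9.7, -0.1, 17.1]
grip_width: 0.0436
grasp_force: 13.0
```

carry_out(deltas=[{"fingers":0,"dx":0,"dy":0,"dz":0,"spin":0},{"fingers":0,"dx":0,"dy":0,"dz":0,"spin":0},{"fingers":0,"dx":0,"dy":0,"dz":0,"spin":0},{"fingers":0,"dx":0,"dy":0,"dz":0,"spin":0}])

```text
time_s: 3.37
ee_pos: [0.5002, 0.0563, 0.0876]
orientation: [-3.142, -0.003, -3.019]
ft_force: [-10.3, -1.0, 15.3]
grip_width: 0.0344
grasp_force: 15.6
```

```bash
python3 go.py
```

```text
t 3.37 p [0.5002 0.0563 0.0876] yaw 187.04 F [-10.2747  -0.9829  15.2797] w 0.0344 gf 15.63
```

Width 34.4 mm, so the first pair is free. I'll draw it out along its axis and lift.

carry_out(deltas=[{"fingers":0,"dx":0.85,"dy":0,"dz":-1.2,"spin":0},{"fingers":0,"dx":0.85,"dy":0,"dz":-1.2,"spin":0},{"fingers":0,"dx":0.85,"dy":0,"dz":-1.2,"spin":0},{"fingers":0,"dx":0.85,"dy":0,"dz":-1.2,"spin":0},{"fingers":0,"dx":0.85,"dy":0,"dz":-1.2,"spin":0},{"fingers":0,"dx":0.85,"dy":0,"dz":-1.2,"spin":0},{"fingers":0,"dx":0.85,"dy":0,"dz":-1.2,"spin":0},{"fingers":0,"dx":0,"dy":0,"dz":-2,"spin":0},{"fingers":0,"dx":0,"dy":0,"dz":-2,"spin":0},{"fingers":0,"dx":0,"dy":0,"dz":0,"spin":0},{"fingers":0,"dx":0,"dy":0,"dz":0,"spin":0}], newtons=20)

```text
time_s: 4.28
ee_pos: [0.4428, 0.049, 0.211]
orientation: [-3.141, 0.001, -3.019]
ft_force: [-0.1, 0.7, -0.7]
grip_width: 0.0341
grasp_force: 19.8
```

```bash
python3 go.py .440,.3046,.22,182; python3 - <<'E'
from h import *
p,d=env.snapshot('side'); cv2.imwrite(f'pics/s2.png',p)
cv2.imwrite('pics/c2.png',cv2.resize(p[90:250,230:390],(600,600)))
E
```

```text
t 4.28 p [0.4428 0.049  0.211 ] yaw 187.03 F [-0.0807  0.742  -0.7214] w 0.0341 gf 19.77
spin 5.0 then dxyz cm [-0.6149 25.5564 -0.9029] world [-0.0028  0.2556  0.009 ]
```

View pics/c2.png

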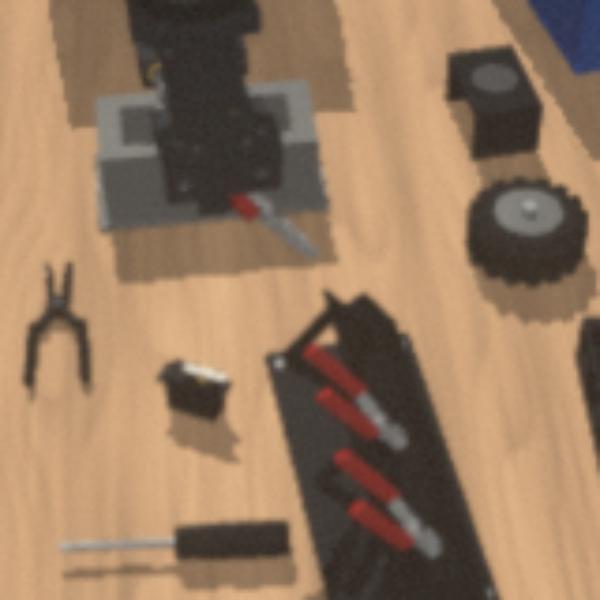

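The crop shows the pair held, still leaning, jaw tip near crop (315,255), i.e. side pixel (314,158). I'll measure the tip in both views.

```bash
cat > tip.py <<'E'
# grey jaws of the held pair: depth points just below the gripper, in TCP tool axes
from h import *
np.set_printoptions(precision=1,suppress=True)
o=env.get_obs(); Rt=R.from_euler('xyz',o['orientation']); e=o['ee_pos']
for n in('top','side'):
    p,d=env.snapshot(n); C=cloud(n,d); Q=(C-e)@Rt.as_matrix()*1000
    m=(abs(Q[...,1])<20)&(Q[...,0]<35)&(Q[...,0]>-130)&(Q[...,2]>-15)&(Q[...,2]<110)&(C[...,2]>.085)
    P=Q[m]; print(n,len(P))
    for a in range(-15,110,15):
        s=P[(P[:,2]>=a)&(P[:,2]<a+15)]
        if len(s): print(a,len(s),s.mean(0),s.min(0),s.max(0))
    if len(P): j=P[:,2]>np.percentile(P[:,2],92); print('lowest',P[j].mean(0))
E
python3 tip.py
```

```text
top 22
45 12 [-58.9  -3.3  54.7] [-62.9  -8.1  50.8] [-56.4   1.6  59.5]
60 10 [-65.8  -2.1  65. ] [-68.6  -5.9  60.4] [-62.4   1.8  72.2]
lowest [-68.6   0.7  70.7]
side 132
-15 5 [-15.6 -17.7  -2.1] [-20.3 -19.9  -3.7] [-12.2 -15.7  -0.2]
0 24 [-21.2 -18.1   6. ] [-32.1 -19.8   0.3] [-12.1 -14.6  14.7]
15 36 [-34.2  -3.4  22. ] [-44.  -19.8  15.4] [-23.8   9.8  29.7]
30 28 [-43.7  -6.4  37. ] [-52.6 -11.1  30. ] [-33.9   5.   44.6]
45 24 [-55.2  -5.8  52.2] [-62.   -9.7  45.1] [-47.7   2.1  59.3]
60 15 [-65.   -4.3  66.8] [-70.4  -7.9  61.2] [-58.3   1.1  73.8]
lowest [-65.7  -4.1  68.5]
```

The tip is 68 mm ahead of and 72 mm below the TCP, a lean of about 37°. I'm going to the far pocket (0.495), where I'll turn the pair upright against the pocket wall.

carry_out(deltas=[{"fingers":0,"dx":0,"dy":0,"dz":0,"spin":5},{"fingers":0,"dx":0,"dy":2.55,"dz":0,"spin":0},{"fingers":0,"dx":0,"dy":2.55,"dz":0,"spin":0},{"fingers":0,"dx":0,"dy":2.55,"dz":0,"spin":0},{"fingers":0,"dx":0,"dy":2.55,"dz":0,"spin":0},{"fingers":0,"dx":0,"dy":2.55,"dz":0,"spin":0},{"fingers":0,"dx":0,"dy":2.55,"dz":0,"spin":0},{"fingers":0,"dx":0,"dy":2.55,"dz":0,"spin":0},{"fingers":0,"dx":0,"dy":2.55,"dz":0,"spin":0},{"fingers":0,"dx":0.3,"dy":2.55,"dz":0,"spin":0},{"fingers":0,"dx":0,"dy":2.55,"dz":0,"spin":0},{"fingers":0,"dx":0,"dy":0,"dz":0,"spin":0}])

```text
time_s: 5.43
ee_pos: [0.4297, 0.3069, 0.2093]
orientation: [3.141, -0.002, -3.103]
ft_force: [0.8, -0.5, -2.0]
grip_width: 0.0337
grasp_force: 19.8
```

carry_out(deltas=[{"fingers":0,"dx":0,"dy":0,"dz":1.5,"spin":0},{"fingers":0,"dx":0,"dy":0,"dz":1.5,"spin":0},{"fingers":0,"dx":0,"dy":0,"dz":1.5,"spin":0},{"fingers":0,"dx":0,"dy":0,"dz":0,"spin":0},{"fingers":0,"dx":0,"dy":0,"dz":0,"spin":0}])

```text
time_s: 5.85
ee_pos: [0.4303, 0.3033, 0.1649]
orientation: [-3.141, -0.002, -3.106]
ft_force: [-0.2, -0.0, -0.7]
grip_width: 0.034
grasp_force: 19.8
```

```bash
python3 go.py .431,.304,.122,182; python3 tip.py
```

```text
t 5.85 p [0.4303 0.3033 0.1649] yaw 182.01 F [-0.2225 -0.0076 -0.6787] w 0.034 gf 19.77
spin 0.0 then dxyz cm [-0.0687  0.068   4.2915] world [ 0.0007  0.0007 -0.0429]
top 75
15 11 [-39.2  -4.1  26.5] [-41.9 -13.7  16.4] [-30.   11.8  29.3]
30 25 [-45.5  -3.6  36.2] [-54.9 -12.5  30. ] [-39.2   6.6  44.7]
45 27 [-55.1  -5.3  51.6] [-60.9 -10.7  45. ] [-44.9   2.8  59.3]
60 10 [-66.   -4.1  65.9] [-69.2  -7.1  60.7] [-63.4  -1.1  70.8]
75 2 [-65.4  -6.6  75.5] [-66.7  -6.7  75.2] [-64.1  -6.6  75.7]
lowest [-67.   -4.2  71.3]
side 129
-15 17 [-19.9 -14.4  -5.6] [-27.2 -19.3 -14.1] [-15.3  12.6  -0.2]
0 37 [-27.4  -2.6   7.2] [-35.9 -19.9   0.8] [-18.1  17.5  14.2]
15 27 [-38.6  -2.9  21.4] [-45.7 -14.7  15. ] [-29.4  13.1  30. ]
30 19 [-47.3  -4.   38. ] [-53.6 -10.3  31.3] [-41.    8.2  44.7]
45 17 [-57.   -4.3  50.5] [-62.5 -11.9  45. ] [-49.6   7.7  57.5]
60 12 [-66.2  -3.2  65.5] [-71.   -6.3  60.4] [-61.6   0.3  70.8]
lowest [-66.3  -3.5  65.9]
```

carry_out(deltas=[{"fingers":0,"dx":0,"dy":0.3,"dz":1.4,"spin":0},{"fingers":0,"dx":0,"dy":0,"dz":1.4,"spin":0},{"fingers":0,"dx":0,"dy":0,"dz":1.3,"spin":0},{"fingers":0,"dx":0,"dy":0,"dz":0,"spin":0},{"fingers":0,"dx":0,"dy":0,"dz":0,"spin":0}], newtons=10)

```text
time_s: 6.37
ee_pos: [0.4308, 0.3067, 0.1253]
orientation: [3.142, 0.0, -3.106]
ft_force: [1.4, 0.4, -0.3]
grip_width: 0.034
grasp_force: 9.9
```

carry_out(deltas=[{"fingers":0,"dx":-0.9,"dy":0,"dz":0,"spin":0},{"fingers":0,"dx":-1,"dy":0,"dz":-0.5,"spin":0},{"fingers":0,"dx":-1,"dy":0,"dz":-0.5,"spin":0},{"fingers":0,"dx":0,"dy":0,"dz":0,"spin":0},{"fingers":0,"dx":0,"dy":0,"dz":0,"spin":0}])

```text
time_s: 6.78
ee_pos: [0.4602, 0.3078, 0.1355]
orientation: [3.141, 0.002, -3.107]
ft_force: [0.3, 0.9, -0.9]
grip_width: 0.0349
grasp_force: 9.9
```

```bash
python3 go.py; sed -i 's/>.085)/>.072)/' tip.py; python3 tip.py
```

```text
t 6.78 p [0.4602 0.3078 0.1355] yaw 182.0 F [ 0.3007  0.9155 -0.8514] w 0.0349 gf 9.93
top 12
60 12 [-46.7  -9.1  62.4] [-63.7 -19.1  60.4] [ 4.8  9.8 63.5]
lowest [-50.4 -10.3  63.5]
side 90
-15 7 [-15.4 -16.4  -7.6] [-17.5 -19.6 -12. ] [-13.9 -13.8  -1.8]
0 18 [-17.6 -10.7   7.5] [-22.3 -18.8   0.1] [-10.2  14.3  15. ]
15 13 [-23.5  -5.5  23.5] [-28.1 -18.4  16.7] [-15.7  10.3  28.5]
30 17 [-28.7  -5.6  37.2] [-35.  -10.   31.2] [-22.    2.7  43.9]
45 13 [-33.8  -5.4  52.2] [-37.8 -10.9  46.6] [-27.9   5.1  56.9]
60 22 [-23.8  -0.3  62.5] [-68.1 -19.   60.8] [17.9 18.3 63.4]
lowest [-23.3   1.7  63.2]
```

The pair turned to about 20°. I'll keep turning it upright and lower it.

carry_out(deltas=[{"fingers":0,"dx":-1,"dy":0,"dz":0,"spin":0},{"fingers":0,"dx":-1,"dy":0,"dz":0,"spin":0},{"fingers":0,"dx":-1,"dy":0,"dz":0,"spin":0},{"fingers":0,"dx":-0.5,"dy":0,"dz":0,"spin":0},{"fingers":0,"dx":0,"dy":0,"dz":0.8,"spin":0},{"fingers":0,"dx":0,"dy":0,"dz":0.8,"spin":0},{"fingers":0,"dx":0,"dy":0,"dz":0.6,"spin":0},{"fingers":0,"dx":0,"dy":0,"dz":0.4,"spin":0},{"fingers":0,"dx":0,"dy":0,"dz":0,"spin":0},{"fingers":0,"dx":0,"dy":0,"dz":0,"spin":0}])

```text
time_s: 7.72
ee_pos: [0.4942, 0.309, 0.1085]
orientation: [-3.141, -0.001, -3.106]
ft_force: [-0.5, 0.0, -0.6]
grip_width: 0.035
grasp_force: 9.9
```

```bash
python3 go.py; python3 tip.py | tail -8
```

```text
t 7.72 p [0.4942 0.309  0.1085] yaw 182.04 F [-0.4921  0.0042 -0.5917] w 0.035 gf 9.92
top 0
side 35
-15 8 [-13.7 -17.3  -6.8] [-15.4 -19.4 -11.6] [-11.9 -16.   -0.9]
0 4 [-11.6 -18.4   8.1] [-14.7 -19.6   2.7] [ -5.5 -16.7  12.1]
15 8 [ -9.5 -17.4  19.5] [-14.3 -19.2  15.3] [ -5.2 -14.1  26.9]
30 15 [ 4.1 -4.2 35.4] [-24.1 -16.6  30.1] [32.5 17.3 36.4]
lowest [ -3.4 -11.4  36.3]
```

carry_out(deltas=[{"fingers":0,"dx":0,"dy":0,"dz":0.3,"spin":0},{"fingers":0,"dx":0,"dy":0,"dz":0,"spin":0},{"fingers":1,"dx":0,"dy":0,"dz":0,"spin":0},{"fingers":1,"dx":0,"dy":0,"dz":0,"spin":0},{"fingers":1,"dx":0,"dy":0,"dz":0,"spin":0},{"fingers":1,"dx":0,"dy":0,"dz":0,"spin":0},{"fingers":1,"dx":0,"dy":0,"dz":-2,"spin":0},{"fingers":1,"dx":0,"dy":0,"dz":-2.5,"spin":0},{"fingers":1,"dx":0,"dy":0,"dz":-2.5,"spin":0},{"fingers":1,"dx":0,"dy":0,"dz":-1,"spin":0},{"fingers":1,"dx":0,"dy":0,"dz":0,"spin":0}])

```text
time_s: 8.73
ee_pos: [0.4953, 0.3094, 0.188]
orientation: [3.14, 0.005, -3.106]
ft_force: [-0.1, 0.1, -0.5]
grip_width: 0.0879
grasp_force: 0.0
```

```bash
python3 go.py .513,-.038,.19,187
```

```text
t 8.73 p [0.4953 0.3094 0.188 ] yaw 182.03 F [-0.1058  0.1051 -0.4777] w 0.0879 gf 0.0
spin -5.0 then dxyz cm [  2.4769 -34.6924  -0.2017] world [ 0.0177 -0.3474  0.002 ]
```

carry_out(deltas=[{"fingers":1,"dx":0,"dy":0,"dz":0,"spin":-5},{"fingers":1,"dx":0.25,"dy":-3.45,"dz":0,"spin":0},{"fingers":1,"dx":0.25,"dy":-3.45,"dz":0,"spin":0},{"fingers":1,"dx":0.25,"dy":-3.45,"dz":0,"spin":0},{"fingers":1,"dx":0.25,"dy":-3.45,"dz":0,"spin":0},{"fingers":1,"dx":0.25,"dy":-3.45,"dz":0,"spin":0},{"fingers":1,"dx":0.25,"dy":-3.45,"dz":0,"spin":0},{"fingers":1,"dx":0.25,"dy":-3.45,"dz":0,"spin":0},{"fingers":1,"dx":0.25,"dy":-3.45,"dz":0,"spin":0},{"fingers":1,"dx":0.25,"dy":-3.45,"dz":0,"spin":0},{"fingers":1,"dx":0.25,"dy":-3.45,"dz":0,"spin":0},{"fingers":1,"dx":0,"dy":0,"dz":0,"spin":0}], newtons=15)

```text
time_s: 9.73
ee_pos: [0.5118, -0.0413, 0.184]
orientation: [-3.141, -0.002, -3.024]
ft_force: [0.2, -0.2, -0.2]
grip_width: 0.0883
grasp_force: 0.0
```

carry_out(deltas=[{"fingers":1,"dx":0,"dy":0,"dz":2,"spin":0},{"fingers":1,"dx":0,"dy":0,"dz":2,"spin":0},{"fingers":1,"dx":0,"dy":0,"dz":0,"spin":0},{"fingers":1,"dx":0,"dy":0,"dz":0,"spin":0}])

```text
time_s: 10.07
ee_pos: [0.5112, -0.0359, 0.1445]
orientation: [3.14, -0.003, -3.019]
ft_force: [-0.3, 0.5, 0.3]
grip_width: 0.0879
grasp_force: 0.0
```

```bash
python3 go.py .513,-.038,.086,187; python3 - <<'E'
from h import *
p,d=env.snapshot('side'); q,d=env.snapshot('top')
a=p[90:250,230:390]; b=q[150:270,150:270]
cv2.imwrite('pics/c3.png',np.hstack([cv2.resize(a,(400,400)),cv2.resize(b,(400,400))]))
E
```

```text
t 10.07 p [ 0.5112 -0.0359  0.1445] yaw 187.04 F [-0.2955  0.4581  0.3001] w 0.0879 gf 0.0
spin 0.0 then dxyz cm [-0.1554 -0.2262  5.8539] world [ 0.0018 -0.0021 -0.0585]
```

View pics/c3.png

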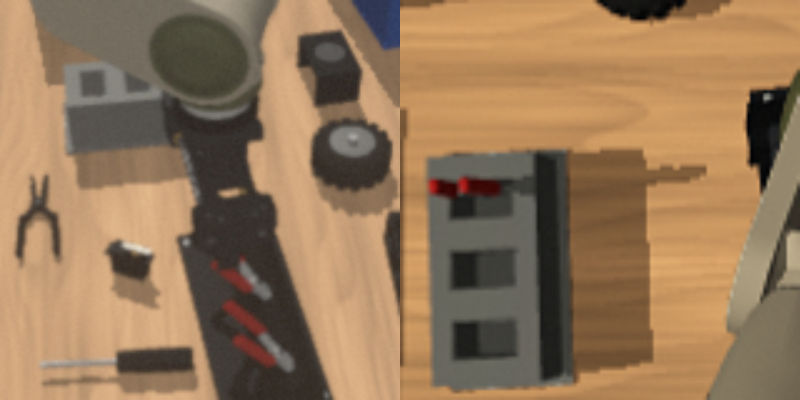

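The first pair stands shut in the far pocket (red handles at crop (465,187)). I'm moving on to the second pair.

carry_out(deltas=[{"fingers":1,"dx":-0.15,"dy":-0.2,"dz":1.45,"spin":0},{"fingers":1,"dx":0,"dy":0,"dz":1.45,"spin":0},{"fingers":1,"dx":0,"dy":0,"dz":1.45,"spin":0},{"fingers":1,"dx":0,"dy":0,"dz":1.45,"spin":0},{"fingers":1,"dx":0,"dy":0,"dz":0,"spin":0},{"fingers":0,"dx":0,"dy":0,"dz":0,"spin":0},{"fingers":0,"dx":0,"dy":0,"dz":0,"spin":0},{"fingers":0,"dx":0,"dy":0,"dz":0,"spin":0},{"fingers":0,"dx":0,"dy":0,"dz":0,"spin":0},{"fingers":0,"dx":0,"dy":0,"dz":0,"spin":0},{"fingers":0,"dx":0,"dy":0,"dz":0,"spin":0},{"fingers":0,"dx":0,"dy":0,"dz":0,"spin":0}], newtons=15)

```text
time_s: 11.17
ee_pos: [0.5133, -0.0383, 0.0882]
orientation: [-3.141, -0.001, -3.019]
ft_force: [-10.1, -0.7, 17.3]
grip_width: 0.0437
grasp_force: 12.2
```

carry_out(deltas=[{"fingers":0,"dx":0,"dy":0,"dz":0,"spin":0},{"fingers":0,"dx":0,"dy":0,"dz":0,"spin":0},{"fingers":0,"dx":0,"dy":0,"dz":0,"spin":0},{"fingers":0,"dx":0,"dy":0,"dz":0,"spin":0},{"fingers":0,"dx":0,"dy":0,"dz":0,"spin":0},{"fingers":0,"dx":0,"dy":0,"dz":0,"spin":0},{"fingers":0,"dx":0,"dy":0,"dz":0,"spin":0}], newtons=20)

```text
time_s: 11.75
ee_pos: [0.5123, -0.0386, 0.0887]
orientation: [-3.141, -0.003, -3.019]
ft_force: [-10.6, -3.3, 14.1]
grip_width: 0.0339
grasp_force: 20.6
```

The second pair is free as well (33.9 mm). I'll draw it out.

carry_out(deltas=[{"fingers":0,"dx":0.85,"dy":0,"dz":-1.2,"spin":0},{"fingers":0,"dx":0.85,"dy":0,"dz":-1.2,"spin":0},{"fingers":0,"dx":0.85,"dy":0,"dz":-1.2,"spin":0},{"fingers":0,"dx":0.85,"dy":0,"dz":-1.2,"spin":0},{"fingers":0,"dx":0.85,"dy":0,"dz":-1.2,"spin":0},{"fingers":0,"dx":0.85,"dy":0,"dz":-1.2,"spin":0},{"fingers":0,"dx":0.85,"dy":0,"dz":-1.2,"spin":0},{"fingers":0,"dx":0,"dy":0,"dz":-2,"spin":0},{"fingers":0,"dx":0,"dy":0,"dz":-2,"spin":0},{"fingers":0,"dx":0,"dy":0,"dz":0,"spin":0},{"fingers":0,"dx":0,"dy":0,"dz":0,"spin":5},{"fingers":0,"dx":0,"dy":0,"dz":0,"spin":0}])

```text
time_s: 12.75
ee_pos: [0.4543, -0.0454, 0.2112]
orientation: [3.141, -0.0, -3.109]
ft_force: [-0.5, -0.9, -1.4]
grip_width: 0.0341
grasp_force: 19.9
```

```bash
python3 go.py .376,.306,.210,182; python3 tip.py
```

```text
t 12.75 p [ 0.4543 -0.0454  0.2112] yaw 181.86 F [-0.4837 -0.8903 -1.3752] w 0.0341 gf 19.93
spin -0.1 then dxyz cm [ 6.6021 35.3938  0.1204] world [-0.0783  0.3514 -0.0012]
top 1
75 1 [-67.8  -6.5  75. ] [-67.8  -6.5  75. ] [-67.8  -6.5  75. ]
lowest [nan nan nan]
side 126
0 18 [-22.9 -17.6   9.6] [-30.  -19.9   3.6] [-13.2  -8.7  14.4]
15 31 [-35.5  -7.8  24.4] [-44.3 -20.   15. ] [-19.6   5.   29.9]
30 29 [-43.8  -6.4  38.1] [-51.3 -11.   30.4] [-34.2   5.   44.8]
45 26 [-54.5  -4.5  52.3] [-61.3  -9.9  46.7] [-46.2   4.1  59.4]
60 22 [-62.9  -3.7  66.6] [-69.3  -7.7  60.1] [-53.5   3.8  74.7]
lowest [-65.   -3.4  70.4]tip.py:12: RuntimeWarning: Mean of empty slice.
  if len(P): j=P[:,2]>np.percentile(P[:,2],92); print('lowest',P[j].mean(0))
  ret = um.true_divide(
```

carry_out(deltas=[{"fingers":0,"dx":1.3,"dy":3,"dz":0,"spin":0},{"fingers":0,"dx":1.3,"dy":3,"dz":0,"spin":0},{"fingers":0,"dx":1.3,"dy":3,"dz":0,"spin":0},{"fingers":0,"dx":1.3,"dy":3,"dz":0,"spin":0},{"fingers":0,"dx":1.4,"dy":3,"dz":0,"spin":0},{"fingers":0,"dx":0,"dy":3,"dz":0,"spin":0},{"fingers":0,"dx":0,"dy":3,"dz":0,"spin":0},{"fingers":0,"dx":0,"dy":3,"dz":0,"spin":0},{"fingers":0,"dx":0,"dy":3,"dz":0,"spin":0},{"fingers":0,"dx":0,"dy":3,"dz":0,"spin":0},{"fingers":0,"dx":0,"dy":3,"dz":0,"spin":0},{"fingers":0,"dx":0,"dy":2.4,"dz":0,"spin":0}])

```text
time_s: 13.85
ee_pos: [0.3755, 0.3079, 0.211]
orientation: [-3.141, -0.001, -3.103]
ft_force: [-0.3, -0.6, -0.9]
grip_width: 0.0338
grasp_force: 19.9
```

carry_out(deltas=[{"fingers":0,"dx":0,"dy":0,"dz":0,"spin":0},{"fingers":0,"dx":0,"dy":0,"dz":1.5,"spin":0},{"fingers":0,"dx":0,"dy":0,"dz":1.5,"spin":0},{"fingers":0,"dx":0,"dy":0,"dz":1.5,"spin":0},{"fingers":0,"dx":0,"dy":0,"dz":0,"spin":0},{"fingers":0,"dx":0,"dy":0,"dz":0,"spin":0}])

```text
time_s: 14.35
ee_pos: [0.3759, 0.3054, 0.1663]
orientation: [-3.141, -0.002, -3.105]
ft_force: [-0.3, -0.5, -0.2]
grip_width: 0.034
grasp_force: 19.9
```

```bash
python3 go.py .376,.306,.124,182; python3 tip.py
```

```text
t 14.35 p [0.3759 0.3054 0.1663] yaw 182.07 F [-0.3035 -0.4547 -0.2488] w 0.034 gf 19.89
spin 0.1 then dxyz cm [-0.0127  0.0602  4.2297] world [ 0.0001  0.0006 -0.0423]
top 199
0 4 [-26.4  11.4  11.2] [-28.9   9.3   9.6] [-23.9  13.2  12.1]
15 63 [-79.3  -3.1  24.6] [-129.1  -19.9   15.8] [-28.7  13.   29.9]
30 45 [-64.8  -3.8  37.1] [-129.6  -20.    30. ] [-34.4  10.   44.8]
45 40 [-74.7  -1.3  52.7] [-128.4  -10.8   45.2] [-44.2   9.5  59.6]
60 20 [-81.3  -3.5  67.1] [-128.9  -18.5   60.1] [-56.7   6.8  74.9]
75 9 [-117.5    4.5   79.8] [-129.5   -6.6   75.3] [-64.5   7.7  84.1]
90 18 [-77.2  -2.8  93.3] [-122.3  -19.    90.9] [-36.1  19.1  94.2]
lowest [-71.6  -3.   93.5]
side 216
-15 16 [-17.1 -13.3  -6.4] [-23.6 -19.  -14.1] [-12.7   8.1  -0.6]
0 40 [-25.2  -3.6   6.9] [-33.8 -19.2   0. ] [-14.3  16.6  15. ]
15 49 [-71.5  -2.8  23.1] [-128.7  -18.4   15.3] [-26.2  12.8  29.7]
30 37 [-83.4  -7.3  37.1] [-128.2  -19.8   31. ] [-39.1  14.2  44.9]
45 31 [-79.2  -6.1  52.3] [-127.5  -19.5   45.1] [-49.7  15.2  59.6]
60 18 [-87.2  -8.7  67.2] [-130.   -19.2   60.1] [-61.    1.3  73.4]
75 5 [-125.    -4.3   83.9] [-126.8  -17.6   78.3] [-123.7   13.    88.7]
90 20 [-63.8   0.9  93.5] [-103.2  -16.2   92. ] [15.8 19.1 94.3]
lowest [-69.2  -1.   93.7]
```

carry_out(deltas=[{"fingers":0,"dx":0,"dy":0.3,"dz":1.4,"spin":0},{"fingers":0,"dx":0,"dy":0,"dz":1.4,"spin":0},{"fingers":0,"dx":0,"dy":0,"dz":1.3,"spin":0},{"fingers":0,"dx":0,"dy":0,"dz":0,"spin":0},{"fingers":0,"dx":0,"dy":0,"dz":0,"spin":0}], newtons=10)

```text
time_s: 14.87
ee_pos: [0.3763, 0.3089, 0.1263]
orientation: [3.141, 0.0, -3.106]
ft_force: [0.0, -0.5, -0.8]
grip_width: 0.0348
grasp_force: 9.9
```

carry_out(deltas=[{"fingers":0,"dx":-0.9,"dy":0,"dz":0,"spin":0},{"fingers":0,"dx":-1,"dy":0,"dz":-0.5,"spin":0},{"fingers":0,"dx":-1,"dy":0,"dz":-0.5,"spin":0},{"fingers":0,"dx":0,"dy":0,"dz":0,"spin":0},{"fingers":0,"dx":0,"dy":0,"dz":0,"spin":0}])

```text
time_s: 15.28
ee_pos: [0.4057, 0.31, 0.1364]
orientation: [3.141, 0.001, -3.107]
ft_force: [-0.7, 0.0, -0.8]
grip_width: 0.0351
grasp_force: 9.9
```

```bash
python3 go.py .440,.307,.107,182; python3 tip.py|tail -8
```

```text
t 15.28 p [0.4057 0.31   0.1364] yaw 182.01 F [-0.6864  0.0142 -0.8331] w 0.0351 gf 9.93
spin 0.0 then dxyz cm [-3.4208 -0.4179  2.944 ] world [ 0.0343 -0.003  -0.0294]
side 151
-15 30 [-61.6  -8.1  -5.8] [-101.5  -19.8  -14.7] [-12.1   9.2  -0.3]
0 36 [-55.5  -6.8   7.6] [-101.1  -19.9    0.2] [-13.9  14.7  14.8]
15 20 [-35.8  -3.5  21.5] [-104.   -19.9   15.2] [-13.6  16.9  29.6]
30 18 [-38.   -6.7  37.7] [-94.5 -18.3  31.7] [-24.6   9.   44.7]
45 18 [-45.9  -4.5  53.5] [-93.7 -16.8  45.9] [-30.    9.2  59.9]
60 29 [-60.2   0.3  63.4] [-123.7  -18.9   60.2] [-0.6 19.2 64.6]
lowest [-66.7   7.   64.4]
```

carry_out(deltas=[{"fingers":0,"dx":-1,"dy":-0.1,"dz":0,"spin":0},{"fingers":0,"dx":-1,"dy":-0.1,"dz":0,"spin":0},{"fingers":0,"dx":-1,"dy":-0.1,"dz":0,"spin":0},{"fingers":0,"dx":-0.4,"dy":-0.1,"dz":0,"spin":0},{"fingers":0,"dx":0,"dy":0,"dz":0.8,"spin":0},{"fingers":0,"dx":0,"dy":0,"dz":0.8,"spin":0},{"fingers":0,"dx":0,"dy":0,"dz":0.7,"spin":0},{"fingers":0,"dx":0,"dy":0,"dz":0.6,"spin":0},{"fingers":0,"dx":0,"dy":0,"dz":0,"spin":0},{"fingers":0,"dx":0,"dy":0,"dz":0,"spin":0}])

```text
time_s: 16.22
ee_pos: [0.4388, 0.3071, 0.1064]
orientation: [-3.141, -0.001, -3.106]
ft_force: [0.1, -0.9, -0.6]
grip_width: 0.0352
grasp_force: 9.9
```

```bash
python3 go.py
```

```text
t 16.22 p [0.4388 0.3071 0.1064] yaw 182.04 F [ 0.0736 -0.8973 -0.5979] w 0.0352 gf 9.93
```

carry_out(deltas=[{"fingers":1,"dx":0,"dy":0,"dz":0,"spin":0},{"fingers":1,"dx":0,"dy":0,"dz":0,"spin":0},{"fingers":1,"dx":0,"dy":0,"dz":0,"spin":0},{"fingers":1,"dx":0,"dy":0,"dz":0,"spin":0},{"fingers":1,"dx":0,"dy":0,"dz":-2,"spin":0},{"fingers":1,"dx":0,"dy":0,"dz":-2.5,"spin":0},{"fingers":1,"dx":0,"dy":0,"dz":-2.5,"spin":0},{"fingers":1,"dx":0,"dy":0,"dz":-1.3,"spin":0},{"fingers":1,"dx":0,"dy":0,"dz":0,"spin":0},{"fingers":1,"dx":0,"dy":0,"dz":0,"spin":-5},{"fingers":1,"dx":0,"dy":0,"dz":0,"spin":0}], newtons=15)

```text
time_s: 17.13
ee_pos: [0.4388, 0.307, 0.1889]
orientation: [-3.141, -0.001, -3.016]
ft_force: [-0.1, -0.2, 0.6]
grip_width: 0.0883
grasp_force: 0.0
```

```bash
python3 go.py .524,-.133,.19,187
```

```text
t 17.13 p [0.4388 0.307  0.1889] yaw 187.21 F [-0.0548 -0.2256  0.5805] w 0.0883 gf 0.0
spin 0.2 then dxyz cm [ -3.0986 -44.7095  -0.105 ] world [ 0.0852 -0.44    0.0011]
```

carry_out(deltas=[{"fingers":1,"dx":-0.26,"dy":-3.7,"dz":0,"spin":0},{"fingers":1,"dx":-0.26,"dy":-3.7,"dz":0,"spin":0},{"fingers":1,"dx":-0.26,"dy":-3.7,"dz":0,"spin":0},{"fingers":1,"dx":-0.26,"dy":-3.7,"dz":0,"spin":0},{"fingers":1,"dx":-0.26,"dy":-3.7,"dz":0,"spin":0},{"fingers":1,"dx":-0.26,"dy":-3.7,"dz":0,"spin":0},{"fingers":1,"dx":-0.26,"dy":-3.7,"dz":0,"spin":0},{"fingers":1,"dx":-0.26,"dy":-3.7,"dz":0,"spin":0},{"fingers":1,"dx":-0.26,"dy":-3.7,"dz":0,"spin":0},{"fingers":1,"dx":-0.26,"dy":-3.7,"dz":0,"spin":0},{"fingers":1,"dx":-0.26,"dy":-3.7,"dz":0,"spin":0},{"fingers":1,"dx":-0.26,"dy":-3.7,"dz":0,"spin":0}])

```text
time_s: 18.13
ee_pos: [0.5241, -0.1315, 0.1887]
orientation: [3.141, -0.001, -3.022]
ft_force: [0.9, 0.9, 1.0]
grip_width: 0.0881
grasp_force: 0.0
```

carry_out(deltas=[{"fingers":1,"dx":0,"dy":0,"dz":2,"spin":0},{"fingers":1,"dx":0,"dy":0,"dz":2,"spin":0},{"fingers":1,"dx":0,"dy":0,"dz":0,"spin":0},{"fingers":1,"dx":0,"dy":0,"dz":0,"spin":0}])

```text
time_s: 18.47
ee_pos: [0.5238, -0.1295, 0.1488]
orientation: [3.14, -0.003, -3.02]
ft_force: [-0.6, 0.2, 0.0]
grip_width: 0.088
grasp_force: 0.0
```

```bash
python3 go.py .524,-.133,.086,187; python3 - <<'E'
from h import *
p,d=env.snapshot('side'); q,d=env.snapshot('top')
a=p[90:250,230:390]; b=q[150:270,150:270]
cv2.imwrite('pics/c4.png',np.hstack([cv2.resize(a,(400,400)),cv2.resize(b,(400,400))]))
E
```

```text
t 18.47 p [ 0.5238 -0.1295  0.1488] yaw 186.94 F [-0.6267  0.2134  0.004 ] w 0.088 gf 0.0
spin -0.1 then dxyz cm [ 0.0277 -0.3521  6.2751] world [ 0.0002 -0.0035 -0.0628]
```

View pics/c4.png

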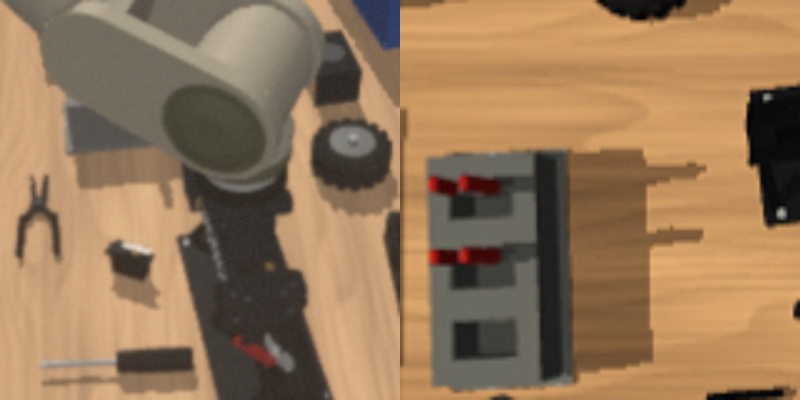

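Both pairs stand shut in the far and middle pockets (crop (465,187) and (465,256)). Next is the third pair.

carry_out(deltas=[{"fingers":1,"dx":0,"dy":-0.35,"dz":1.55,"spin":0},{"fingers":1,"dx":0,"dy":0,"dz":1.55,"spin":0},{"fingers":1,"dx":0,"dy":0,"dz":1.55,"spin":0},{"fingers":1,"dx":0,"dy":0,"dz":1.6,"spin":0},{"fingers":1,"dx":0,"dy":0,"dz":0,"spin":0},{"fingers":0,"dx":0,"dy":0,"dz":0,"spin":0},{"fingers":0,"dx":0,"dy":0,"dz":0,"spin":0},{"fingers":0,"dx":0,"dy":0,"dz":0,"spin":0},{"fingers":0,"dx":0,"dy":0,"dz":0,"spin":0},{"fingers":0,"dx":0,"dy":0,"dz":0,"spin":0},{"fingers":0,"dx":0,"dy":0,"dz":0,"spin":0},{"fingers":0,"dx":0,"dy":0,"dz":0,"spin":0}], newtons=15)

```text
time_s: 19.57
ee_pos: [0.5244, -0.1333, 0.0879]
orientation: [-3.141, -0.001, -3.019]
ft_force: [-5.3, 0.2, 8.9]
grip_width: 0.0449
grasp_force: 15.0
```

carry_out(deltas=[{"fingers":0,"dx":0,"dy":0,"dz":0,"spin":0},{"fingers":0,"dx":0,"dy":0,"dz":0,"spin":0},{"fingers":0,"dx":0,"dy":0,"dz":0,"spin":0},{"fingers":0,"dx":0,"dy":0,"dz":0,"spin":0},{"fingers":0,"dx":0,"dy":0,"dz":0,"spin":0},{"fingers":0,"dx":0,"dy":0,"dz":0,"spin":0},{"fingers":0,"dx":0,"dy":0,"dz":0,"spin":0},{"fingers":0,"dx":0,"dy":0,"dz":0,"spin":0},{"fingers":0,"dx":0,"dy":0,"dz":0,"spin":0},{"fingers":0,"dx":0,"dy":0,"dz":0,"spin":0}], newtons=30)

```text
time_s: 20.4
ee_pos: [0.5243, -0.1334, 0.0881]
orientation: [-3.141, -0.001, -3.019]
ft_force: [-4.9, -0.2, 8.8]
grip_width: 0.045
grasp_force: 30.0
```

It stops at 45.0 mm under 30 N, so it is seized. I'll draw it out and take it to the bin.

carry_out(deltas=[{"fingers":0,"dx":0.85,"dy":0,"dz":-1.2,"spin":0},{"fingers":0,"dx":0.85,"dy":0,"dz":-1.2,"spin":0},{"fingers":0,"dx":0.85,"dy":0,"dz":-1.2,"spin":0},{"fingers":0,"dx":0.85,"dy":0,"dz":-1.2,"spin":0},{"fingers":0,"dx":0.85,"dy":0,"dz":-1.2,"spin":0},{"fingers":0,"dx":0.85,"dy":0,"dz":-1.2,"spin":0},{"fingers":0,"dx":0.85,"dy":0,"dz":-1.2,"spin":0},{"fingers":0,"dx":0,"dy":0,"dz":-2,"spin":0},{"fingers":0,"dx":0,"dy":0,"dz":-2,"spin":0},{"fingers":0,"dx":0,"dy":0,"dz":0,"spin":5},{"fingers":0,"dx":0,"dy":0,"dz":0,"spin":5},{"fingers":0,"dx":0,"dy":0,"dz":0,"spin":0}])

```text
time_s: 21.4
ee_pos: [0.4656, -0.1404, 0.2115]
orientation: [-3.141, 0.0, 3.087]
ft_force: [0.6, -0.1, -1.5]
grip_width: 0.0441
grasp_force: 30.0
```

```bash
python3 go.py .49,-.348,.21,177; python3 tip.py
```

```text
t 21.4 p [ 0.4656 -0.1404  0.2115] yaw 176.85 F [ 0.5768 -0.0589 -1.5474] w 0.0441 gf 30.0
spin -0.1 then dxyz cm [ -3.5188 -20.6038   0.1475] world [ 0.0244 -0.2076 -0.0015]
top 2
60 2 [-64.    6.1  68.8] [-64.9   5.3  63.8] [-63.2   7.   73.9]
lowest [-63.2   7.   73.9]
side 132
15 22 [-37.9  -5.3  26.1] [-43.3 -15.2  20. ] [-29.7   5.7  29.9]
30 38 [-43.8  -4.7  37.3] [-50.4 -11.2  30.2] [-34.2   8.9  44.9]
45 40 [-54.1  -3.6  52.1] [-61.1 -11.4  45.3] [-45.2   8.3  59.8]
60 32 [-63.2  -3.3  67. ] [-68.7 -10.5  60.4] [-54.4   8.2  74.6]
lowest [-65.7  -4.1  71.3]
```

carry_out(deltas=[{"fingers":0,"dx":-0.5,"dy":-2.95,"dz":0,"spin":0},{"fingers":0,"dx":-0.5,"dy":-2.95,"dz":0,"spin":0},{"fingers":0,"dx":-0.5,"dy":-2.95,"dz":0,"spin":0},{"fingers":0,"dx":-0.5,"dy":-2.95,"dz":0,"spin":0},{"fingers":0,"dx":-0.5,"dy":-2.95,"dz":0,"spin":0},{"fingers":0,"dx":-0.5,"dy":-2.95,"dz":0,"spin":0},{"fingers":0,"dx":-0.5,"dy":-2.95,"dz":0,"spin":0},{"fingers":0,"dx":0,"dy":0,"dz":2,"spin":0},{"fingers":0,"dx":0,"dy":0,"dz":2,"spin":0},{"fingers":0,"dx":0,"dy":0,"dz":2,"spin":0},{"fingers":0,"dx":0,"dy":0,"dz":2,"spin":0},{"fingers":0,"dx":0,"dy":0,"dz":2,"spin":0}])

```text
time_s: 22.5
ee_pos: [0.4898, -0.3484, 0.1099]
orientation: [3.141, -0.001, 3.092]
ft_force: [0.2, -0.1, -1.2]
grip_width: 0.0446
grasp_force: 30.0
```

carry_out(deltas=[{"fingers":0,"dx":0,"dy":0,"dz":1.3,"spin":0},{"fingers":0,"dx":0,"dy":0,"dz":1.3,"spin":0},{"fingers":0,"dx":0,"dy":0,"dz":0,"spin":0},{"fingers":0,"dx":0,"dy":0,"dz":0,"spin":0}], newtons=12)

```text
time_s: 22.83
ee_pos: [0.4899, -0.3484, 0.0848]
orientation: [3.141, -0.001, 3.091]
ft_force: [-0.1, -0.1, -0.6]
grip_width: 0.0452
grasp_force: 12.0
```

```bash
python3 go.py .457,-.348,.031,177
```

```text
t 22.83 p [ 0.4899 -0.3484  0.0848] yaw 177.12 F [-0.1348 -0.1402 -0.6102] w 0.0452 gf 12.0
spin 0.1 then dxyz cm [ 3.2839 -0.1359  5.3824] world [-0.0329  0.0004 -0.0538]
```

carry_out(deltas=[{"fingers":0,"dx":0,"dy":0,"dz":0.7,"spin":0},{"fingers":0,"dx":0.5,"dy":0,"dz":0.7,"spin":0},{"fingers":0,"dx":0.5,"dy":0,"dz":0.7,"spin":0},{"fingers":0,"dx":0.5,"dy":0,"dz":0.7,"spin":0},{"fingers":0,"dx":0.5,"dy":0,"dz":0.7,"spin":0},{"fingers":0,"dx":0.5,"dy":0,"dz":0.7,"spin":0},{"fingers":0,"dx":0.5,"dy":0,"dz":0.7,"spin":0},{"fingers":0,"dx":0,"dy":0,"dz":0.5,"spin":0},{"fingers":0,"dx":0,"dy":0,"dz":0,"spin":0},{"fingers":0,"dx":0,"dy":0,"dz":0,"spin":0}])

```text
time_s: 23.67
ee_pos: [0.4601, -0.3469, 0.0309]
orientation: [3.141, -0.0, 3.09]
ft_force: [0.7, 0.5, -1.1]
grip_width: 0.0453
grasp_force: 12.0
```

```bash
python3 go.py; python3 tip.py >/dev/null; python3 - <<'E'
from h import *
p,d=env.snapshot('side'); cv2.imwrite('pics/c5.png',cv2.resize(p[240:400,230:430],(750,600)))
E
```

```text
t 23.67 p [ 0.4601 -0.3469  0.0309] yaw 177.03 F [ 0.6756  0.4527 -1.131 ] w 0.0453 gf 12.0
```

View pics/c5.png

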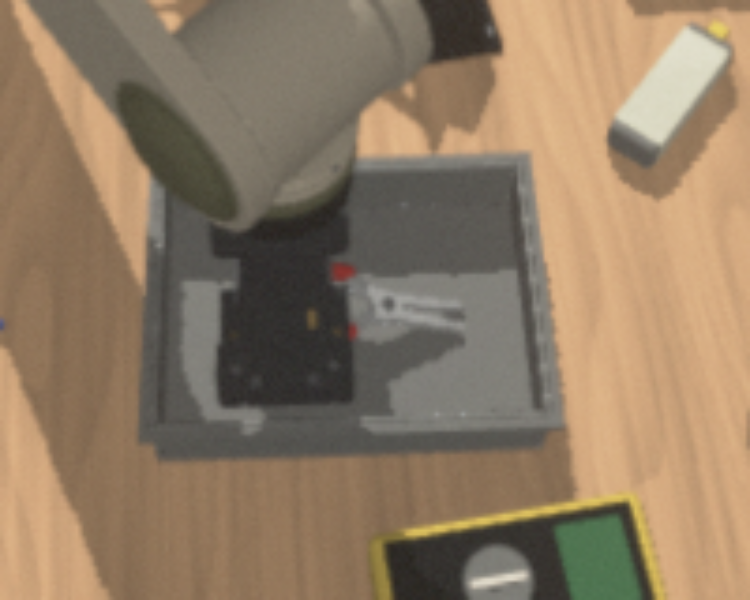

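The pair lies low in the bin, tip at crop (462,315), well inside the walls. I'll release it and rise.

carry_out(deltas=[{"fingers":0,"dx":0.4,"dy":0,"dz":0.8,"spin":0},{"fingers":0,"dx":0,"dy":0,"dz":0,"spin":0},{"fingers":0.8,"dx":0,"dy":0,"dz":0,"spin":0},{"fingers":0.8,"dx":0,"dy":0,"dz":0,"spin":0},{"fingers":0.8,"dx":0,"dy":0,"dz":0,"spin":0},{"fingers":0.8,"dx":0,"dy":0,"dz":0,"spin":0},{"fingers":0.8,"dx":0,"dy":0,"dz":0,"spin":0},{"fingers":0.8,"dx":0,"dy":0,"dz":-3,"spin":0},{"fingers":0.8,"dx":0,"dy":0,"dz":-3.5,"spin":0},{"fingers":0.8,"dx":0,"dy":0,"dz":-3.5,"spin":0},{"fingers":0.8,"dx":0,"dy":0,"dz":-3.5,"spin":0},{"fingers":0.8,"dx":0,"dy":0,"dz":-3.5,"spin":0}])

```text
time_s: 24.82
ee_pos: [0.4558, -0.3464, 0.1952]
orientation: [-3.142, 0.0, 3.09]
ft_force: [0.4, -0.7, -0.8]
grip_width: 0.0704
grasp_force: 0.0
```

carry_out(deltas=[{"fingers":0.8,"dx":3,"dy":0,"dz":-1,"spin":0},{"fingers":0.8,"dx":3,"dy":0,"dz":0,"spin":0},{"fingers":0.8,"dx":3,"dy":0,"dz":0,"spin":0},{"fingers":0.8,"dx":0,"dy":0,"dz":0,"spin":0},{"fingers":0.8,"dx":0,"dy":0,"dz":0,"spin":0},{"fingers":0.8,"dx":0,"dy":0,"dz":0,"spin":0}])

```text
time_s: 25.32
ee_pos: [0.3666, -0.3423, 0.2035]
orientation: [-3.141, 0.001, 3.09]
ft_force: [-0.6, 0.3, 0.1]
grip_width: 0.0711
grasp_force: 0.0
```

```bash
python3 go.py; python3 - <<'E'
from h import *
p,d=env.snapshot('side'); q,_=env.snapshot('top')
cv2.imwrite('pics/c6.png',np.vstack([cv2.resize(p[90:390,230:440],(420,600))[0:600]])); 
a=cv2.resize(p[90:390,230:440],(400,571)); b=cv2.resize(q[150:270,140:260],(285,285)); c=cv2.resize(q[150:270,360:480],(286,286))
cv2.imwrite('pics/c6.png',np.hstack([a,np.vstack([b,cv2.resize(c,(285,286))])]))
E
```

```text
t 25.32 p [ 0.3666 -0.3423  0.2035] yaw 177.02 F [-0.5588  0.253   0.0761] w 0.0711 gf 0.0
```

View pics/c6.png

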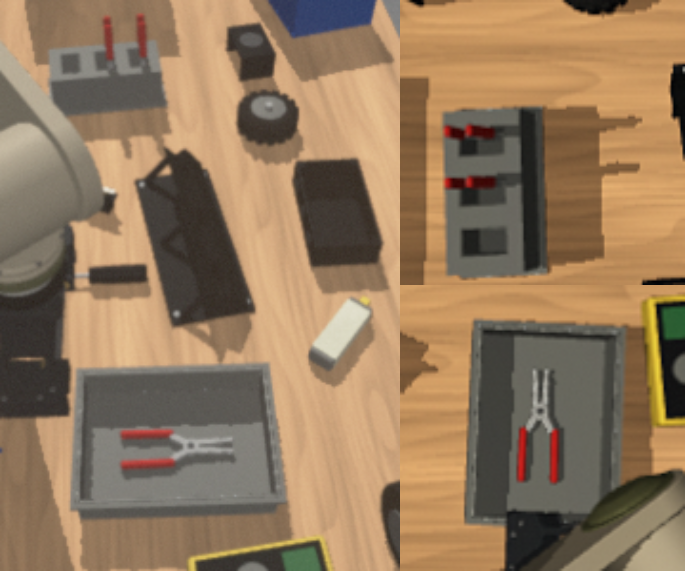

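The view shows two pairs standing shut in the stock pockets, the seized pair flat in the bin, and the bystanders in place. I'll check the standing heights, then hand in.

```bash
python3 - <<'E'
from h import *
p,d=env.snapshot('top'); C=cloud('top',d); b,g,r=[p[...,i].astype(int) for i in range(3)]
m=(r>80)&(r>2.2*g)&(r>2.2*b)&(C[...,1]>.22)
for x in(.495,.44):
    P=C[m&(abs(C[...,0]-x)<.027)]; print(x,len(P),np.percentile(P[:,2],[50,90,97]),P[P[:,2]>.13].mean(0),np.ptp(P[P[:,2]>.13][:,1]))
ok=all(np.percentile(C[m&(abs(C[...,0]-x)<.027)][:,2],90)<.155 for x in(.495,.44))
if ok: print(env.job_done())
E
```

```text
0.495 26 [0.14204619 0.14433712 0.14525191] [0.50241664 0.30591478 0.1420342 ] 0.028493036438279995
0.44 28 [0.14060669 0.14351443 0.14424013] [0.44895482 0.30629126 0.14136976] 0.027275955306305832
the job is handed in; nothing more can be done
None
```

Job handed in, result not reported back: the two free pairs (first and middle rack slots) stand shut, jaws down, in the far and middle stock pockets, the seized third pair lies in the repair bin, and nothing else on the bench looked moved in the last pictures.

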